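# Put the standing torch on its charging tray and slide it home

## Task

Put the black torch on its charger: carry it upright, stand it on the round pad of the charging dock's drawn-out tray and let go. Then slide the tray fully home under the hood, slowly enough that the top-heavy torch stays standing on the pad, and do not knock over or push about the metal valve spool and the green spray can.

Things in the scene. Friction and masses are not known exactly. Their poses are not given: they have to be found in the camera images.
- torch: black pocket torch standing on its narrow tail, 130 mm high, 120 to 280 g, top-heavy: topples if leaned about 9 degrees or jerked. Round tube 26 mm in diameter up to 84 mm, then a head that widens to 40 mm. Origin: centre of its underside, z up along the torch. Grip it on the head, 100 mm above the origin.
- dock: fixed charging dock: grey base and column, blue hood. Origin on the table below the middle of the hood's front edge, +x to the dock's back, z up. Hood: x 0 to 135, y -62 to 62, z 180 to 235 mm; column x 97 to 135. No room to come down vertically on the pad: lean the hand back over the knob by about 40 degrees. Base: x -30 to 135 mm, rails 21 mm high at y +-44 to 56; front and sides open.
- tray (a joint): how far the aluminium tray (84 mm wide, top face 18 mm above the table) is drawn out of the dock toward the dock's -x, in m: 0 is fully home (stop), 0.08 fully out (stop); starts at 0.070 to 0.080. Slides with about 2 N of friction, no spring.
- pad (a point): centre of the top of the flat black rubber charging pad on the tray, 60 mm in diameter, 20 mm above the table, with pale rings; it lies at dock x = 58 mm minus the tray's draw, y = 0 (12 to 22 mm in front of the hood's edge at the start).
- knob (a point): centre of the top of the tray's tall round red knob, 95 mm above the table; 22 mm in diameter over its top 22 mm (73 to 95 mm above the table), 16 mm below that; it stands on the tray 115 mm in front of the pad (dock -x). The fixed black tool box, 170 mm high, reaches close to it on the right, to x = 0.46 and y = 0.135 m: keep the hand clear of it.
- spool: bare metal valve spool standing on a narrow 12 mm foot, 23 mm in diameter, 125 mm high, easily toppled; leave it alone. Origin: centre of its underside.
- can: green spray can with a white cap, 56 mm in diameter, 190 mm high; leave it alone. Origin: centre of its underside. Torch, spool and can stand in a rough row along y, about 90 mm or more apart, in any order.
Things that resemble listed ones, but are neither listed nor needed, are in the scene too. What is shaped like the torch but red is not meant.

How it is judged (in metres and radians):
On the way, in this order (a step that is already met when the one before it is completed fails the run):
1. the torch stands free on the pad of the drawn-out tray (value of joint tray above 0.05 m and distance between torch and pad below 0.018 m and angle between torch's own z axis and vertical below 0.1 rad and contact force between the fingers and torch below 0.1 N), for 0.3 s.
2. the tray is home with the torch still standing on the pad (value of joint tray below 0.006 m and distance between torch and pad below 0.018 m and angle between torch's own z axis and vertical below 0.1 rad), for 0.2 s.
At the end, for the whole second after the job is handed in: The tray is home (within 6 mm), the torch stands upright at rest on the pad (its foot's centre within 18 mm of the pad's centre, leaning less than 0.1 rad), and the spool and the spray can still stand upright where they were (within 30 mm) (all of step 2 and linear speed of torch below 0.02 m/s and angle between each of spool, can's own z axis and vertical below 0.1 rad); the robot touches nothing.
It fails at once if the torch leans more than 0.4 rad (angle between torch's own z axis and vertical above 0.4 rad).
It fails at once if the valve spool is pushed more than 30 mm or tipped over (distance of spool from where it was at the start of the episode above 0.03 m or angle between spool's own z axis and vertical above 0.4 rad).
It fails at once if the spray can is pushed more than 30 mm or tipped over (distance of can from where it was at the start of the episode above 0.03 m or angle between can's own z axis and vertical above 0.4 rad).
It also fails if it takes over 72 s, if anything falls off the work surface, if the arm or the gripper's body presses on something with over 40 N, if the wrist force passes 120 N, or if a joint passes its speed limit or range.

## Robot

A 7-joint arm with a two-finger parallel gripper is mounted at the origin on a cart in front of the work surface, level with it; the furniture and walls round the work are solid. World frame = base frame: x ahead of the robot, y to its left, z up, the work surface at z = 0. Lengths are in mm, angles in rad, forces in N, time in s.
With the tool pointing down it reaches from about 400 to 850 mm from the base axis. Payload 6.9 kg.
Tool frame: the origin (TCP) lies at the centre of the arm's flange, where the gripper is bolted on; the fingertips stand 173 mm ahead of it and the grasp point (between the pads) lies 155 mm ahead of it; z points along the fingers, y is the line along which they close (so a half turn about z gives the same grasp; the last joint's range is limited). The gripper opens to 85 mm and grips with 20 to 120 N. Pads are 22 mm wide; open, the fingers measure 114 mm over their backs; the gripper's body (76 mm by 85 mm) begins 54 mm behind the grasp point. The pads swing forward as they close: fully open they stand 13 mm farther back than shut.
Start: joints at [-1.188, 0.507, -0.238, 1.5, 0.126, 1.149, -0.155], TCP at [170.821, 601.197, 404.675] pointing down, gripper open.
Joint ranges: [-3.08, 3.08], [-0.24, 2.05], [-1.43, 1.35], [0, 2.5], [-1.52, 4.66], [0.17, 1.96], [-2.89, 2.89]. Speed limits (rad/s): [2.39, 2.39, 3.14, 3.14, 3.14, 3.14, 3.14].

## Interface

Orientations are given as a unit quaternion [w, x, y, z].
In Python, from cell import telemetry, viewer, workorder gives the robot as it stands.
- The arm moves only by the tool step_arm, never from a script. Its argument "increments" is a list of rows, each an object of numbers: "tx", "ty", "tz": the shift along the tool's x, y, z in m; "wx", "wy", "wz": the turn, a rotation vector about the tool's x, y, z in degrees. A call has 1 to 20 rows; each row shifts and turns the commanded pose from where the row before left it, along the tool's axes as they then stand; what a row does not reach is not made up. A row lasts 1/12 s, in which the tool goes at most 41.7 mm and 7.16 degrees, less where a joint would pass 70% of its speed; a pose out of reach is approached as far as the arm can. A call with a gripper value outside its range is refused whole. "gripper" is the gripper command: -1 is shut, 1 is fully open, values between are in proportion, set as the call begins (left out, the last holds). The fingers move at their own pace and stop on an object; "grip_force" is the grip in N (left out, the last holds). Time passes only in rows, so rows that do not move let the fingers close. It gives the time, the measured TCP pose, the force, the opening and the grip force at its end, in the units of the state.
- telemetry.state(): the state, without advancing time (a new reading comes with each control period).
- viewer.snapshot(name): name is "side" or "top"; returns a dict with "color" (480x640x3 uint8, blue, green, red), "depth" (480x640 float32, mm along the optical axis (not along the pixel's ray), 0 where there is no reading), "fov_y" (degrees; the focal length in pixels is half the picture's height over the tangent of half this angle, whatever the lens; pixels are square), "cx", "cy" (the principal point, pixels), "view" (4x4, takes a point from world to camera coordinates). Camera axes: x right, y up, looking along -z (the intrinsics and any distortion apply to the point x, -y, -z); pixel columns grow to the right and rows downward; lengths in mm; the calibration is good to about 2 mm. A picture is of the moment at which its call begins.
- workorder.close_job(): hands the job in; it is judged then, once.
The state is a dict: "clock": time; "joints": joint angles; "joint_velocities": joint speeds; "joint_efforts": joint torques, N m; "tool_pos": TCP position; "tool_rot": TCP orientation; "ft_force": force on the tool from outside, world axes, zero at the start; "ft_torque": the same for the moment, N m; "finger_gap": finger opening in mm; "grip_force": force on a finger pad.
Only numpy, scipy, OpenCV 4.12 (cv2) and the standard library are available. Lean on these libraries where they do the work, as an engineer would, in place of code of your own. Each camera call takes 0.05 s, during which the arm holds its last target. There are 200 camera calls.

## Working session

There is one attempt and no reset: what is moved stays moved. The work goes in short steps, Python scripts to look and compute and a tool call to move; the robot and the scene stay as the last step left them, time stands still between calls to the robot, and variables do not carry over. Pictures are saved under pics/ and viewed, at most 10 in all, crops included, and the job is handed in when it is done.

Besides the shell and the picture viewer there is one more tool, called after "Call:" as name([rows], argument=value, ...), one row to a line, values as JSON. step_arm: Moves the arm, as the interface text tells. Its arguments: {"type":"object","properties":{"increments":{"type":"array"},"gripper":{"type":"number"},"grip_force":{"type":"number"}},"required":["increments"]}

```bash
mkdir -p pics; ls; cat > h.py <<'E'
import numpy as np, cv2
from cell import telemetry, viewer, workorder
def snap(n):
    s=viewer.snapshot(n); return s
def pts(s):
    d=s["depth"]; H,W=d.shape; f=H/2/np.tan(np.radians(s["fov_y"])/2)
    u,v=np.meshgrid(np.arange(W),np.arange(H))
    X=np.stack([(u-s["cx"])/f*d,-(v-s["cy"])/f*d,-d,np.ones_like(d)],-1)
    P=X@np.linalg.inv(np.array(s["view"])).T
    P[d<=0]=np.nan
    return P[...,:3]
E
python3 - <<'E'
from h import *
print(telemetry.state())
for n in("side","top"):
    s=snap(n); cv2.imwrite(f"pics/{n}0.png",s["color"])
    print({k:v for k,v in s.items() if k not in("color","depth")}); np.save(n+"0.npy",pts(s))
    print((s["depth"]>0).mean())
E
```

```text
pics
{'clock': 0.0, 'joints': array([-1.18848706,  0.50833444, -0.23755068,  1.50112228,  0.12570006,
        1.14889621, -0.15477723]), 'joint_velocities': array([-4.63928495e-04, -1.03500609e-04,  6.84590583e-04, -2.59082289e-04,
        8.69148383e-05,  1.46701637e-05, -1.92806623e-03]), 'joint_efforts': array([-1.21278581e-04, -6.20586419e+01, -2.18618922e+00, -2.49652845e+01,
        1.29333980e-02,  1.19563396e-02, -2.97668987e-05]), 'tool_pos': array([170.81078934, 601.00877829, 403.83604857]), 'tool_rot': array([-1.12176405e-04,  1.37932663e-01,  9.90441214e-01, -8.77575914e-04]), 'ft_force': array([-0.12234014, -0.38488195, -0.5184616 ]), 'ft_torque': array([-0.02210148,  0.00584575, -0.00792448]), 'grip_force': 0.0, 'finger_gap': 85.44842201393014}
{'fov_y': 50.53410869460687, 'cx': 324.5498217635407, 'cy': 234.75797384316357, 'view': array([[ 7.63921414e-01,  6.45072783e-01,  1.74693375e-02,
        -4.81131165e+02],
       [-4.84503543e-01,  5.55467187e-01,  6.75805090e-01,
         2.81946025e+02],
       [ 4.26239827e-01, -5.24725936e-01,  7.36873328e-01,
        -1.34118640e+03],
       [ 0.00000000e+00,  0.00000000e+00,  0.00000000e+00,
         1.00000000e+00]])}
0.996005859375
{'fov_y': 55.51708871728558, 'cx': 315.4695479584122, 'cy': 244.17968315589874, 'view': array([[-1.37104592e-01, -9.90552832e-01,  2.72365199e-03,
         6.78744782e+01],
       [ 9.66595039e-01, -1.33186408e-01,  2.18987239e-01,
        -6.39307293e+02],
       [-2.16555676e-01,  3.26568246e-02,  9.75723921e-01,
        -8.50874297e+02],
       [ 0.00000000e+00,  0.00000000e+00,  0.00000000e+00,
         1.00000000e+00]])}
0.995751953125
```

View pics/side0.png

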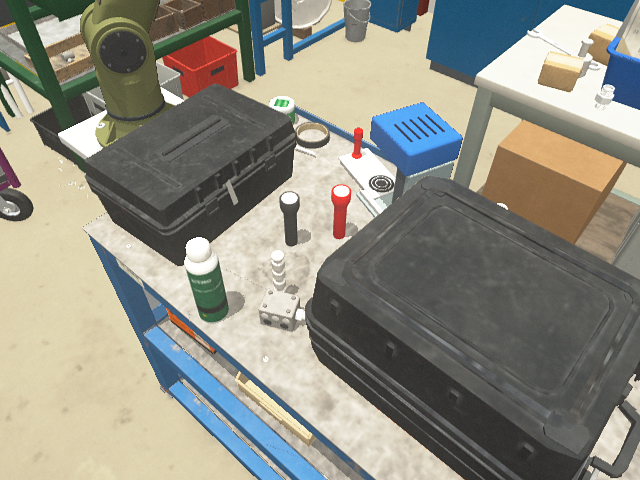

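View pics/top0.png

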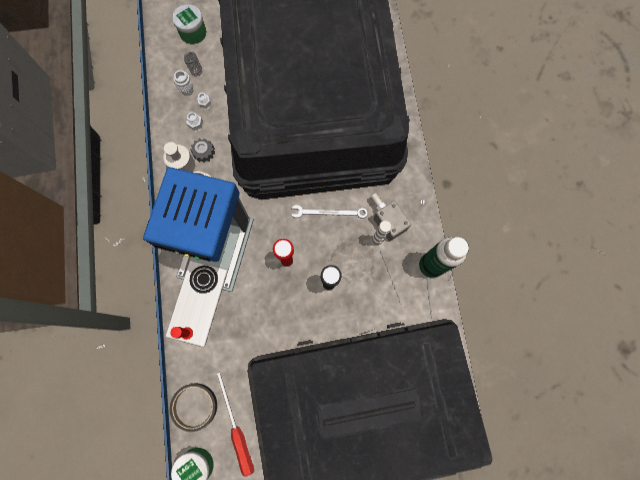

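Top view: black torch with pale lens at (331,275), side (290,200). Look-alike: red torch at top (284,250), side (341,190), not meant. Spool at top (383,230), can at (450,253), pad at (203,280), knob at (177,333), hood at (195,213). The choice is the black one.

```bash
cat > m.py <<'E'
from h import *
def ray(s,u,v,z):
    f=240/np.tan(np.radians(s["fov_y"])/2); V=np.array(s["view"]); R=V[:3,:3]; c=-R.T@V[:3,3]
    d=R.T@np.array([(u-s["cx"])/f,-(v-s["cy"])/f,-1]); return (c+d*(z-c[2])/d[2])
def blobs(m,a=20):
    n,l,st,c=cv2.connectedComponentsWithStats(m.astype(np.uint8)); return [(l==i,c[i]) for i in range(1,n) if st[i,4]>=a]
E
python3 - <<'E'
from m import *
np.set_printoptions(precision=1,suppress=True)
for n in("top","side"):
    s=snap(n); P=pts(s); hsv=cv2.cvtColor(s["color"],cv2.COLOR_BGR2HSV); h,S,v=[hsv[...,i].astype(int) for i in range(3)]
    inr=lambda m:m&(P[...,0]>250)&(P[...,0]<900)&(P[...,1]>-450)&(P[...,1]<650)
    def rep(t,m,z,a=20):
        for b,c in blobs(inr(m),a): print(n,t,c,b.sum(),"ray",ray(s,*c,z),"med",np.nanmedian(P[b],0),"min",np.nanmin(P[b],0),"max",np.nanmax(P[b],0))
    rep("lens",(v>170)&(S<40)&(P[...,2]>100)&(P[...,2]<145),130)
    rep("cap",(v>170)&(S<40)&(P[...,2]>178)&(P[...,2]<200),190)
    rep("red",((h<8)|(h>172))&(S>150)&(P[...,2]>88)&(P[...,2]<102),95,10)
    rep("blue",(h>100)&(h<125)&(S>120)&(P[...,2]>225)&(P[...,2]<245),235,500)
    b=[x for x in blobs(inr((h>100)&(h<125)&(S>120)&(P[...,2]>228)&(P[...,2]<242)),500)]
    if b:
        print("hoodrect",cv2.minAreaRect(P[b[0][0]][:,:2].astype(np.float32)))
    rep("pad",(v<70)&(P[...,2]>12)&(P[...,2]<27)&(P[...,0]>500),20,100)
    rep("z>115",(P[...,2]>100)&(P[...,2]<133),125,15)
    u0,v0=(331,275) if n=="top" else (290,205)
    cr=s["color"][v0-60:v0+60,u0-80:u0+80] if n=="side" else s["color"][v0-75:v0+75,u0-160:u0+40]
    cv2.imwrite(f"pics/c_{n}.png",cv2.resize(cr,None,fx=4,fy=4,interpolation=cv2.INTER_CUBIC))
E
```

```text
top lens [385.1 226. ] 100 ray [ 646.5 -154.6  130. ] med [ 647.3 -155.1  126.9] min [ 637.  -165.4  121.4] max [ 657.6 -144.9  131. ]
top lens [282.5 248.1] 192 ray [630.3  44.3 130. ] med [630.   44.2 130.9] min [616.4  29.8 126.9] max [644.9  58.7 134.4]
top lens [330.7 274.9] 216 ray [567.5 -38.3 130. ] med [567.4 -38.4 130.6] min [552.3 -52.4 126.6] max [582.8 -23.5 134. ]
top cap [457.9 246.9] 330 ray [ 577.3 -262.8  190. ] med [ 577.1 -262.4  191.5] min [ 559.3 -279.7  182.6] max [ 595.5 -245.1  195.1]
top red [176.4 332. ] 107 ray [504.9 263.3  95. ] med [504.9 262.7  96.7] min [495.3 253.7  90.6] max [514.5 274.  101.1]
top blue [189.7 212.8] 5305 ray [688.4 186.8 235. ] med [686.5 186.2 236.8] min [608.9 107.4 225. ] max [776.2 266.7 241.9]
hoodrect ((692.1011962890625, 186.99563598632812), (123.45475769042969, 135.35821533203125), 67.9940185546875)
top pad [158.1 293. ] 148 ray [595.3 317.1  20. ] med [593.5 317.8  17.9] min [500.8 316.6  12.1] max [692.9 319.4  24.3]
top pad [203.5 278.9] 161 ray [611.9 221.1  20. ] med [611.3 220.2  22.2] min [583.6 192.1  17.4] max [639
[... 2648 characters left out ...]
3.6  22.3 100.3] max [653.1  63.2 132.8]
side z>115 [396.3 192.6] 79 ray [715.7 114.5 125. ] med [712.1 120.  120.5] min [701.1 113.3 100.7] max [728.3 127.3 132.8]
side z>115 [289.2 202.3] 407 ray [575.6 -44.9 125. ] med [575.3 -44.8 127.9] min [549.5 -59.6 100.2] max [590.3 -19.4 132.9]
side z>115 [277.5 259. ] 215 ray [ 657.1 -162.5  125. ] med [ 653.4 -158.7  123.2] min [ 638.1 -168.4  100.4] max [ 662.4 -145.9  128.4]
side z>115 [206.3 282.9] 389 ray [ 603.7 -277.4  125. ] med [ 601.5 -276.8  116.6] min [ 566.8 -291.   100.1] max [ 608.4 -239.7  133. ]
side z>115 [334.4 343.9] 748 ray [ 838.3 -227.1  125. ] med [ 837.3 -225.7  116.3] min [ 756.3 -229.6  100.6] max [ 899.9 -187.7  133. ]
```

View pics/c_side.png

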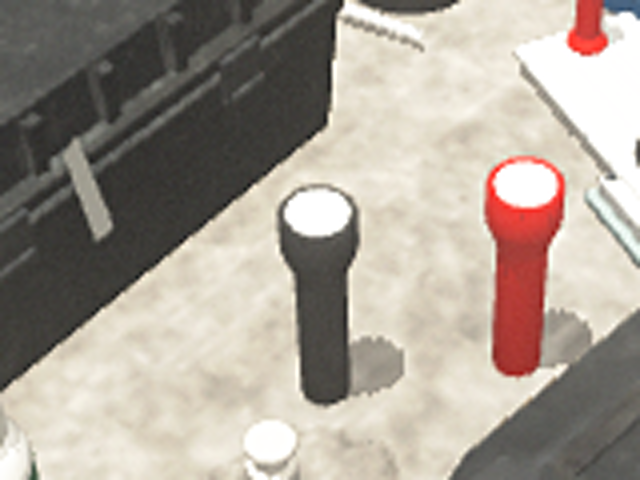

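The side crop (torch centre at ~(320,290) in the crop) shows an upright black torch with a pale lens; the red one is right of it. Estimates: torch (568.5,-38.5), red (632,43), spool (650,-157), can (581,-264), pad (613.5,220.5), knob (508,261.5) (knob to pad is 113 mm, as it should be), dock yaw about -22°.

Next is a small planner that turns a target pose into equal tool-frame rows (a screw motion).

```bash
cat > plan.py <<'E'
from h import *
from scipy.linalg import logm, expm
from scipy.spatial.transform import Rotation as Ro
def rot(az,tilt):
    h=np.array([np.cos(np.radians(az)),np.sin(np.radians(az)),0]); y=np.array([-h[1],h[0],0])
    t=np.radians(tilt); z=np.sin(t)*h-np.cos(t)*np.array([0,0,1]); return np.c_[np.cross(y,z),y,z]
def T(R,p): M=np.eye(4); M[:3,:3]=R; M[:3,3]=p; return M
def cur():
    s=telemetry.state(); q=s["tool_rot"]; return T(Ro.from_quat([*q[1:],q[0]]).as_matrix(),s["tool_pos"])
def target(g,az,tilt,back=155):
    R=rot(az,tilt); return T(R,np.array(g)-back*R[:,2])
def rows(A,B,n=None):
    L=logm(np.linalg.inv(A)@B).real; v=L[:3,3]; w=np.degrees([L[2,1],L[0,2],L[1,0]])
    m=max(np.linalg.norm(v)/36,np.linalg.norm(w)/6.3); n=n or int(np.ceil(m))
    r=dict(zip("tx ty tz wx wy wz".split(),[*np.round(v/n/1000,4),*np.round(w/n,2)])); print(n,{k:float(x) for k,x in r.items()},"min rows %.1f"%m)
    for f in(.33,.66): print("  via",np.round((A@expm(L*f))[:3,3]))
def now():
    C=cur(); z=C[:3,2]; y=C[:3,1]; s=telemetry.state()
    print("t",s["clock"],"tcp",C[:3,3].round(1),"grasp",(C[:3,3]+155*z).round(1),"az",round(np.degrees(np.arctan2(-y[0],y[1])),1),"tilt",round(np.degrees(np.arccos(-z[2])),1),"yz",round(y[2],3),"gap",round(s["finger_gap"],1),"F",s["ft_force"].round(1),"j",np.round(s["joints"],2))
E
python3 - <<'E'
from plan import *
now(); rows(cur(),target([568.5,-38.5,100],-60,40,255))
E
```

```text
t 0.2 tcp [170.8 601.1 404.2] grasp [170.8 600.9 249.2] az -15.9 tilt 0.1 yz -0.001 gap 85.3 F [-0.3 -0.  -0.7] j [-1.19  0.51 -0.24  1.5   0.13  1.15 -0.15]
18 {'tx': -0.028, 'ty': -0.0107, 'tz': 0.0173, 'wx': 0.85, 'wy': -2.11, 'wz': 2.35} min rows 17.3
  via [307. 471. 323.]
  via [417. 302. 287.]
```

```bash
python3 - <<'E'
from plan import *
rows(cur(),target([568.5,-38.5,200],-60,40,255))
A=target([568.5,-38.5,200],-60,40,255); rows(A,target([568.5,-38.5,100],-60,40,255))
E
```

```text
18 {'tx': -0.0299, 'ty': -0.0112, 'tz': 0.012, 'wx': 0.85, 'wy': -2.11, 'wz': 2.35} min rows 17.1
  via [313. 466. 356.]
  via [423. 297. 354.]
3 {'tx': 0.0214, 'ty': -0.0, 'tz': 0.0255, 'wx': -0.0, 'wy': 0.0, 'wz': 0.0} min rows 2.8
  via [487. 103. 362.]
  via [487. 103. 329.]
```

Call:
step_arm([
  {"tx": -0.03, "ty": -0.0112, "tz": 0.012, "wx": 0.85, "wy": -2.11, "wz": 2.35},
  {"tx": -0.03, "ty": -0.0112, "tz": 0.012, "wx": 0.85, "wy": -2.11, "wz": 2.35},
  {"tx": -0.03, "ty": -0.0112, "tz": 0.012, "wx": 0.85, "wy": -2.11, "wz": 2.35},
  {"tx": -0.03, "ty": -0.0112, "tz": 0.012, "wx": 0.85, "wy": -2.11, "wz": 2.35},
  {"tx": -0.03, "ty": -0.0112, "tz": 0.012, "wx": 0.85, "wy": -2.11, "wz": 2.35},
  {"tx": -0.03, "ty": -0.0112, "tz": 0.012, "wx": 0.85, "wy": -2.11, "wz": 2.35},
  {"tx": -0.03, "ty": -0.0112, "tz": 0.012, "wx": 0.85, "wy": -2.11, "wz": 2.35},
  {"tx": -0.03, "ty": -0.0112, "tz": 0.012, "wx": 0.85, "wy": -2.11, "wz": 2.35},
  {"tx": -0.03, "ty": -0.0112, "tz": 0.012, "wx": 0.85, "wy": -2.11, "wz": 2.35},
  {"tx": -0.03, "ty": -0.0112, "tz": 0.012, "wx": 0.85, "wy": -2.11, "wz": 2.35},
  {"tx": -0.03, "ty": -0.0112, "tz": 0.012, "wx": 0.85, "wy": -2.11, "wz": 2.35},
  {"tx": -0.03, "ty": -0.0112, "tz": 0.012, "wx": 0.85, "wy": -2.11, "wz": 2.35},
  {"tx": -0.03, "ty": -0.0112, "tz": 0.012, "wx": 0.85, "wy": -2.11, "wz": 2.35},
  {"tx": -0.03, "ty": -0.0112, "tz": 0.012, "wx": 0.85, "wy": -2.11, "wz": 2.35},
  {"tx": -0.03, "ty": -0.0112, "tz": 0.012, "wx": 0.85, "wy": -2.11, "wz": 2.35},
  {"tx": -0.03, "ty": -0.0112, "tz": 0.012, "wx": 0.85, "wy": -2.11, "wz": 2.35},
  {"tx": -0.03, "ty": -0.0112, "tz": 0.012, "wx": 0.85, "wy": -2.11, "wz": 2.35},
  {"tx": -0.03, "ty": -0.0112, "tz": 0.012, "wx": 0.85, "wy": -2.11, "wz": 2.35},
  {},
  {},
], gripper=1)

```text
$.increments[18]: bad value
```

```bash
python3 - <<'E'
from plan import *
now(); rows(cur(),target([568.5,-38.5,100],-60,40,240))
E
```

```text
t 0.2 tcp [170.8 601.1 404.2] grasp [170.8 600.9 249.2] az -15.9 tilt 0.1 yz -0.001 gap 85.3 F [-0.3 -0.  -0.7] j [-1.19  0.51 -0.24  1.5   0.13  1.15 -0.15]
18 {'tx': -0.0283, 'ty': -0.0108, 'tz': 0.0181, 'wx': 0.85, 'wy': -2.11, 'wz': 2.35} min rows 17.6
  via [308. 469. 319.]
  via [420. 298. 279.]
```

Empty rows are refused, so I'll write still rows as tx 0.

Call:
step_arm([
  {"tx": -0.03, "ty": -0.0112, "tz": 0.012, "wx": 0.85, "wy": -2.11, "wz": 2.35},
  {"tx": -0.03, "ty": -0.0112, "tz": 0.012, "wx": 0.85, "wy": -2.11, "wz": 2.35},
  {"tx": -0.03, "ty": -0.0112, "tz": 0.012, "wx": 0.85, "wy": -2.11, "wz": 2.35},
  {"tx": -0.03, "ty": -0.0112, "tz": 0.012, "wx": 0.85, "wy": -2.11, "wz": 2.35},
  {"tx": -0.03, "ty": -0.0112, "tz": 0.012, "wx": 0.85, "wy": -2.11, "wz": 2.35},
  {"tx": -0.03, "ty": -0.0112, "tz": 0.012, "wx": 0.85, "wy": -2.11, "wz": 2.35},
  {"tx": -0.03, "ty": -0.0112, "tz": 0.012, "wx": 0.85, "wy": -2.11, "wz": 2.35},
  {"tx": -0.03, "ty": -0.0112, "tz": 0.012, "wx": 0.85, "wy": -2.11, "wz": 2.35},
  {"tx": -0.03, "ty": -0.0112, "tz": 0.012, "wx": 0.85, "wy": -2.11, "wz": 2.35},
  {"tx": -0.03, "ty": -0.0112, "tz": 0.012, "wx": 0.85, "wy": -2.11, "wz": 2.35},
  {"tx": -0.03, "ty": -0.0112, "tz": 0.012, "wx": 0.85, "wy": -2.11, "wz": 2.35},
  {"tx": -0.03, "ty": -0.0112, "tz": 0.012, "wx": 0.85, "wy": -2.11, "wz": 2.35},
  {"tx": -0.03, "ty": -0.0112, "tz": 0.012, "wx": 0.85, "wy": -2.11, "wz": 2.35},
  {"tx": -0.03, "ty": -0.0112, "tz": 0.012, "wx": 0.85, "wy": -2.11, "wz": 2.35},
  {"tx": -0.03, "ty": -0.0112, "tz": 0.012, "wx": 0.85, "wy": -2.11, "wz": 2.35},
  {"tx": -0.03, "ty": -0.0112, "tz": 0.012, "wx": 0.85, "wy": -2.11, "wz": 2.35},
  {"tx": -0.03, "ty": -0.0112, "tz": 0.012, "wx": 0.85, "wy": -2.11, "wz": 2.35},
  {"tx": -0.03, "ty": -0.0112, "tz": 0.012, "wx": 0.85, "wy": -2.11, "wz": 2.35},
  {"tx": 0},
  {"tx": 0},
], gripper=1)

```text
$.increments[18]: bad value
```

```bash
python3 - <<'E'
from plan import *
now(); rows(cur(),target([568.5,-38.5,100],-60,40,240))
E
```

```text
t 0.2 tcp [170.8 601.1 404.2] grasp [170.8 600.9 249.2] az -15.9 tilt 0.1 yz -0.001 gap 85.3 F [-0.3 -0.  -0.7] j [-1.19  0.51 -0.24  1.5   0.13  1.15 -0.15]
18 {'tx': -0.0283, 'ty': -0.0108, 'tz': 0.0181, 'wx': 0.85, 'wy': -2.11, 'wz': 2.35} min rows 17.6
  via [308. 469. 319.]
  via [420. 298. 279.]
```

Call:
step_arm([
  {"tx": -0.03, "ty": -0.0112, "tz": 0.012, "wx": 0.85, "wy": -2.11, "wz": 2.35},
  {"tx": -0.03, "ty": -0.0112, "tz": 0.012, "wx": 0.85, "wy": -2.11, "wz": 2.35},
  {"tx": -0.03, "ty": -0.0112, "tz": 0.012, "wx": 0.85, "wy": -2.11, "wz": 2.35},
  {"tx": -0.03, "ty": -0.0112, "tz": 0.012, "wx": 0.85, "wy": -2.11, "wz": 2.35},
  {"tx": -0.03, "ty": -0.0112, "tz": 0.012, "wx": 0.85, "wy": -2.11, "wz": 2.35},
  {"tx": -0.03, "ty": -0.0112, "tz": 0.012, "wx": 0.85, "wy": -2.11, "wz": 2.35},
  {"tx": -0.03, "ty": -0.0112, "tz": 0.012, "wx": 0.85, "wy": -2.11, "wz": 2.35},
  {"tx": -0.03, "ty": -0.0112, "tz": 0.012, "wx": 0.85, "wy": -2.11, "wz": 2.35},
  {"tx": -0.03, "ty": -0.0112, "tz": 0.012, "wx": 0.85, "wy": -2.11, "wz": 2.35},
  {"tx": -0.03, "ty": -0.0112, "tz": 0.012, "wx": 0.85, "wy": -2.11, "wz": 2.35},
  {"tx": -0.03, "ty": -0.0112, "tz": 0.012, "wx": 0.85, "wy": -2.11, "wz": 2.35},
  {"tx": -0.03, "ty": -0.0112, "tz": 0.012, "wx": 0.85, "wy": -2.11, "wz": 2.35},
  {"tx": -0.03, "ty": -0.0112, "tz": 0.012, "wx": 0.85, "wy": -2.11, "wz": 2.35},
  {"tx": -0.03, "ty": -0.0112, "tz": 0.012, "wx": 0.85, "wy": -2.11, "wz": 2.35},
  {"tx": -0.03, "ty": -0.0112, "tz": 0.012, "wx": 0.85, "wy": -2.11, "wz": 2.35},
  {"tx": -0.03, "ty": -0.0112, "tz": 0.012, "wx": 0.85, "wy": -2.11, "wz": 2.35},
  {"tx": -0.03, "ty": -0.0112, "tz": 0.012, "wx": 0.85, "wy": -2.11, "wz": 2.35},
  {"tx": -0.03, "ty": -0.0112, "tz": 0.012, "wx": 0.85, "wy": -2.11, "wz": 2.35},
  {"tx": 0, "ty": 0, "tz": 0, "wx": 0, "wy": 0, "wz": 0},
  {"tx": 0, "ty": 0, "tz": 0, "wx": 0, "wy": 0, "wz": 0},
], gripper=1)

```text
clock: 1.87
tool_pos: [497.8, 108.3, 385.1]
tool_rot: [0.296, 0.471, 0.813, -0.171]
ft_force: [0.0, 0.9, 0.0]
finger_gap: 85.4
grip_force: 0.0
```

```bash
python3 - <<'E'
from plan import *
now(); rows(cur(),target([568.5,-38.5,100],-60,40,240))
E
```

```text
t 1.8667 tcp [497.8 108.3 385.1] grasp [547.6  22.  266.3] az -60.2 tilt 40.0 yz 0.002 gap 85.4 F [0.  0.9 0. ] j [-0.78  0.38  0.39  1.95  0.73  0.9  -0.39]
3 {'tx': 0.0196, 'ty': -0.0041, 'tz': 0.0276, 'wx': -0.0, 'wy': -0.0, 'wz': -0.07} min rows 2.8
  via [496. 104. 352.]
  via [494. 100. 318.]
```

Call:
step_arm([
  {"tx": 0.0118, "ty": -0.0025, "tz": 0.0166, "wx": 0, "wy": 0, "wz": -0.04},
  {"tx": 0.0118, "ty": -0.0025, "tz": 0.0166, "wx": 0, "wy": 0, "wz": -0.04},
  {"tx": 0.0118, "ty": -0.0025, "tz": 0.0166, "wx": 0, "wy": 0, "wz": -0.04},
  {"tx": 0.0118, "ty": -0.0025, "tz": 0.0166, "wx": 0, "wy": 0, "wz": -0.04},
  {"tx": 0.0118, "ty": -0.0025, "tz": 0.0166, "wx": 0, "wy": 0, "wz": -0.04},
  {"tx": 0, "ty": 0, "tz": 0, "wx": 0, "wy": 0, "wz": 0},
  {"tx": 0, "ty": 0, "tz": 0, "wx": 0, "wy": 0, "wz": 0},
])

```text
clock: 2.45
tool_pos: [490.9, 97.8, 282.5]
tool_rot: [0.296, 0.467, 0.815, -0.172]
ft_force: [0.4, -1.0, 0.3]
finger_gap: 85.2
grip_force: 0.0
```

```bash
python3 - <<'E'
from plan import *
now(); rows(cur(),target([568.5,-38.5,100],-60,40),8)
s=snap("side"); cv2.imwrite("pics/side1.png",cv2.resize(s["color"][90:330,160:480],None,fx=2.4,fy=2.4))
E
```

```text
t 2.45 tcp [490.9  97.8 282.5] grasp [540.7  11.7 163.7] az -59.7 tilt 40.0 yz -0.004 gap 85.2 F [ 0.4 -1.   0.3] j [-0.78  0.54  0.43  2.1   0.86  0.65 -0.61]
8 {'tx': -0.0004, 'ty': -0.0001, 'tz': 0.0107, 'wx': 0.0, 'wy': -0.01, 'wz': 0.04} min rows 2.4
  via [500.  81. 261.]
  via [509.  65. 240.]
```

View pics/side1.png

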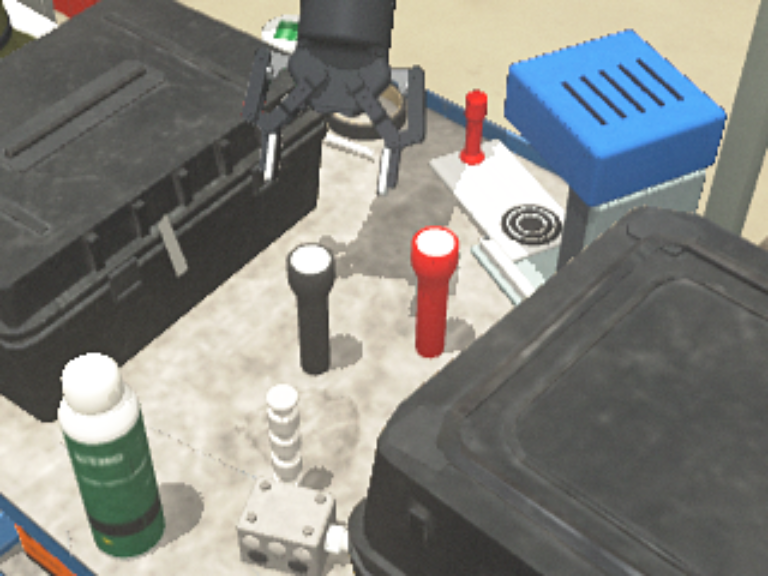

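The fingers (crop (270,160) and (385,175)) straddle the line to the black torch at (312,260), and nothing is in the way. I'll advance now.

Call:
step_arm([
  {"tx": -0.0004, "ty": 0, "tz": 0.0107, "wx": 0, "wy": 0, "wz": 0.04},
  {"tx": -0.0004, "ty": 0, "tz": 0.0107, "wx": 0, "wy": 0, "wz": 0.04},
  {"tx": -0.0004, "ty": 0, "tz": 0.0107, "wx": 0, "wy": 0, "wz": 0.04},
  {"tx": -0.0004, "ty": 0, "tz": 0.0107, "wx": 0, "wy": 0, "wz": 0.04},
  {"tx": -0.0004, "ty": 0, "tz": 0.0107, "wx": 0, "wy": 0, "wz": 0.04},
  {"tx": -0.0004, "ty": 0, "tz": 0.0107, "wx": 0, "wy": 0, "wz": 0.04},
  {"tx": -0.0004, "ty": 0, "tz": 0.0107, "wx": 0, "wy": 0, "wz": 0.04},
  {"tx": -0.0004, "ty": 0, "tz": 0.0107, "wx": 0, "wy": 0, "wz": 0.04},
  {"tx": 0, "ty": 0, "tz": 0, "wx": 0, "wy": 0, "wz": 0},
  {"tx": 0, "ty": 0, "tz": 0, "wx": 0, "wy": 0, "wz": 0},
  {"tx": 0, "ty": 0, "tz": 0, "wx": 0, "wy": 0, "wz": 0},
])

```text
clock: 3.42
tool_pos: [520.2, 47.7, 220.5]
tool_rot: [0.297, 0.471, 0.813, -0.169]
ft_force: [0.1, 0.4, 0.0]
finger_gap: 85.3
grip_force: 0.0
```

```bash
python3 - <<'E'
from plan import *
now(); rows(cur(),target([568.5,-38.5,100],-60,40),4)
E
```

```text
t 3.4167 tcp [520.2  47.7 220.5] grasp [570.4 -38.3 101.8] az -60.0 tilt 40.0 yz 0.004 gap 85.3 F [0.1 0.4 0. ] j [-0.71  0.69  0.53  2.13  1.02  0.42 -0.74]
4 {'tx': 0.0005, 'ty': -0.0003, 'tz': 0.0002, 'wx': 0.04, 'wy': -0.01, 'wz': -0.04} min rows 0.1
  via [520.  48. 220.]
  via [519.  48. 219.]
```

Call:
step_arm([
  {"tx": 0.001, "ty": -0.0012, "tz": 0.0008, "wx": 0, "wy": 0, "wz": 0},
  {"tx": 0.001, "ty": 0, "tz": 0, "wx": 0, "wy": 0, "wz": 0},
  {"tx": 0, "ty": 0, "tz": 0, "wx": 0, "wy": 0, "wz": 0},
  {"tx": 0, "ty": 0, "tz": 0, "wx": 0, "wy": 0, "wz": 0},
  {"tx": 0, "ty": 0, "tz": 0, "wx": 0, "wy": 0, "wz": 0},
  {"tx": 0, "ty": 0, "tz": 0, "wx": 0, "wy": 0, "wz": 0},
], gripper=0.14, grip_force=35)

```text
clock: 3.92
tool_pos: [518.4, 47.4, 217.8]
tool_rot: [0.297, 0.471, 0.813, -0.17]
ft_force: [-0.5, -0.3, 0.8]
finger_gap: 48.7
grip_force: 0.0
```

Call:
step_arm([
  {"tx": 0, "ty": 0, "tz": 0, "wx": 0, "wy": 0, "wz": 0},
  {"tx": 0, "ty": 0, "tz": 0, "wx": 0, "wy": 0, "wz": 0},
  {"tx": 0, "ty": 0, "tz": 0, "wx": 0, "wy": 0, "wz": 0},
  {"tx": 0, "ty": 0, "tz": 0, "wx": 0, "wy": 0, "wz": 0},
  {"tx": 0, "ty": 0, "tz": 0, "wx": 0, "wy": 0, "wz": 0},
  {"tx": 0, "ty": 0, "tz": 0, "wx": 0, "wy": 0, "wz": 0},
  {"tx": 0, "ty": 0, "tz": 0, "wx": 0, "wy": 0, "wz": 0},
  {"tx": 0, "ty": 0, "tz": 0, "wx": 0, "wy": 0, "wz": 0},
], gripper=-1, grip_force=35)

```text
clock: 4.58
tool_pos: [518.4, 47.1, 217.9]
tool_rot: [0.297, 0.471, 0.813, -0.17]
ft_force: [-1.5, -1.0, 4.2]
finger_gap: 34.6
grip_force: 34.1
```

```bash
python3 - <<'E'
from plan import *
now()
A=cur(); g=A[:3,3]+155*A[:3,2]
rows(A,target(g+[0,0,90],-60,40),6)
B=target(g+[0,0,90],-60,40); C=target([613.5-.927*60,220.5+.375*60,g[2]+70],-22,40)
rows(B,C,20)
E
```

```text
t 4.5833 tcp [518.4  47.1 217.9] grasp [568.3 -39.1  99.2] az -60.1 tilt 40.0 yz 0.003 gap 34.6 F [-1.5 -1.   4.2] j [-0.71  0.69  0.53  2.14  1.03  0.41 -0.75]
6 {'tx': -0.0096, 'ty': 0.0, 'tz': -0.0115, 'wx': 0.01, 'wy': -0.0, 'wz': -0.03} min rows 2.5
  via [518.  47. 248.]
  via [518.  47. 277.]
20 {'tx': 0.0082, 'ty': 0.0072, 'tz': -0.0056, 'wx': -1.22, 'wy': -0.0, 'wz': -1.46} min rows 6.8
  via [518. 127. 301.]
  via [501. 206. 295.]
```

Call:
step_arm([
  {"tx": -0.003, "ty": 0, "tz": -0.0036, "wx": 0, "wy": 0, "wz": 0},
  {"tx": -0.006, "ty": 0, "tz": -0.0072, "wx": 0, "wy": 0, "wz": 0},
  {"tx": -0.009, "ty": 0, "tz": -0.0107, "wx": 0, "wy": 0, "wz": 0},
  {"tx": -0.012, "ty": 0, "tz": -0.0143, "wx": 0, "wy": 0, "wz": 0},
  {"tx": -0.012, "ty": 0, "tz": -0.0143, "wx": 0, "wy": 0, "wz": 0},
  {"tx": -0.009, "ty": 0, "tz": -0.0107, "wx": 0, "wy": 0, "wz": 0},
  {"tx": -0.006, "ty": 0, "tz": -0.0072, "wx": 0, "wy": 0, "wz": 0},
  {"tx": 0, "ty": 0, "tz": 0, "wx": 0, "wy": 0, "wz": 0},
  {"tx": 0, "ty": 0, "tz": 0, "wx": 0, "wy": 0, "wz": 0},
])

```text
clock: 5.33
tool_pos: [518.0, 47.5, 306.4]
tool_rot: [0.296, 0.471, 0.814, -0.169]
ft_force: [-1.0, 0.0, -3.0]
finger_gap: 34.3
grip_force: 34.6
```

```bash
python3 - <<'E'
from plan import *
now()
rows(cur(),target([613.5-.927*60,220.5+.375*60,99.2+70],-22,40),20)
s=snap("side"); cv2.imwrite("pics/side2.png",cv2.resize(s["color"][90:330,160:480],None,fx=2.4,fy=2.4))
E
```

```text
t 5.3333 tcp [518.   47.5 306.4] grasp [568.1 -38.5 187.5] az -60.0 tilt 39.9 yz 0.004 gap 34.3 F [-1.  0. -3.] j [-0.67  0.5   0.43  2.06  0.87  0.63 -0.5 ]
20 {'tx': 0.0081, 'ty': 0.0072, 'tz': -0.0056, 'wx': -1.21, 'wy': -0.0, 'wz': -1.46} min rows 6.8
  via [518. 128. 300.]
  via [501. 206. 294.]
```

View pics/side2.png

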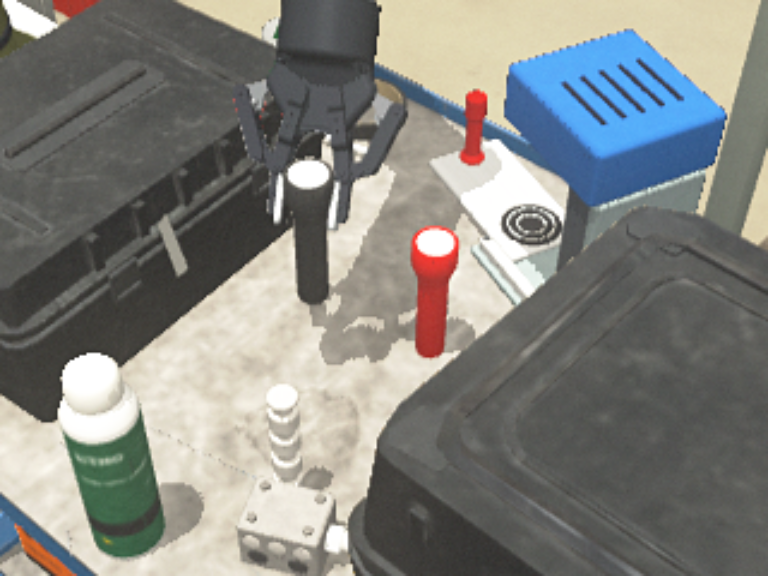

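The torch is held upright at crop (310,175) to (312,300), and the neighbours are unmoved. Carrying it to a point in front of the pad.

Call:
step_arm([
  {"tx": 0.0041, "ty": 0.0036, "tz": -0.0028, "wx": -0.6, "wy": 0, "wz": -0.73},
  {"tx": 0.0081, "ty": 0.0072, "tz": -0.0056, "wx": -1.21, "wy": 0, "wz": -1.46},
  {"tx": 0.0081, "ty": 0.0072, "tz": -0.0056, "wx": -1.21, "wy": 0, "wz": -1.46},
  {"tx": 0.0081, "ty": 0.0072, "tz": -0.0056, "wx": -1.21, "wy": 0, "wz": -1.46},
  {"tx": 0.0081, "ty": 0.0072, "tz": -0.0056, "wx": -1.21, "wy": 0, "wz": -1.46},
  {"tx": 0.0081, "ty": 0.0072, "tz": -0.0056, "wx": -1.21, "wy": 0, "wz": -1.46},
  {"tx": 0.0081, "ty": 0.0072, "tz": -0.0056, "wx": -1.21, "wy": 0, "wz": -1.46},
  {"tx": 0.0081, "ty": 0.0072, "tz": -0.0056, "wx": -1.21, "wy": 0, "wz": -1.46},
  {"tx": 0.0081, "ty": 0.0072, "tz": -0.0056, "wx": -1.21, "wy": 0, "wz": -1.46},
  {"tx": 0.0081, "ty": 0.0072, "tz": -0.0056, "wx": -1.21, "wy": 0, "wz": -1.46},
  {"tx": 0.0081, "ty": 0.0072, "tz": -0.0056, "wx": -1.21, "wy": 0, "wz": -1.46},
  {"tx": 0.0081, "ty": 0.0072, "tz": -0.0056, "wx": -1.21, "wy": 0, "wz": -1.46},
  {"tx": 0.0081, "ty": 0.0072, "tz": -0.0056, "wx": -1.21, "wy": 0, "wz": -1.46},
  {"tx": 0.0081, "ty": 0.0072, "tz": -0.0056, "wx": -1.21, "wy": 0, "wz": -1.46},
  {"tx": 0.0081, "ty": 0.0072, "tz": -0.0056, "wx": -1.21, "wy": 0, "wz": -1.46},
  {"tx": 0.0081, "ty": 0.0072, "tz": -0.0056, "wx": -1.21, "wy": 0, "wz": -1.46},
  {"tx": 0.0081, "ty": 0.0072, "tz": -0.0056, "wx": -1.21, "wy": 0, "wz": -1.46},
  {"tx": 0.0081, "ty": 0.0072, "tz": -0.0056, "wx": -1.21, "wy": 0, "wz": -1.46},
  {"tx": 0.0081, "ty": 0.0072, "tz": -0.0056, "wx": -1.21, "wy": 0, "wz": -1.46},
  {"tx": 0.0041, "ty": 0.0036, "tz": -0.0028, "wx": -0.6, "wy": 0, "wz": -0.73},
])

```text
clock: 7.05
tool_pos: [474.8, 272.8, 288.8]
tool_rot: [0.334, 0.193, 0.92, -0.07]
ft_force: [-0.1, -0.2, -1.4]
finger_gap: 34.3
grip_force: 39.7
```

```bash
python3 - <<'E'
from plan import *
from m import ray,blobs
now()
g1=[613.5-.927*60,220.5+.375*60,99.2+27]
rows(cur(),target(g1,-22,40),8)
rows(target(g1,-22,40),target([613.5,220.5,99.2+25],-22,40),12)
s=snap("side");P=pts(s);hsv=cv2.cvtColor(s["color"],cv2.COLOR_BGR2HSV)
m=(hsv[...,2]>170)&(hsv[...,1]<40)&(P[...,2]>170)&(P[...,2]<215)&(P[...,1]>150)&(P[...,0]<650)
for b,c in blobs(m,30): print(c,b.sum(),np.nanmedian(P[b],0))
E
```

```text
t 7.05 tcp [474.8 272.8 288.8] grasp [565.9 232.7 170. ] az -23.7 tilt 40.0 yz -0.001 gap 34.3 F [-0.1 -0.2 -1.4] j [-0.99  0.52  0.32  2.07  1.1   0.53 -0.54]
8 {'tx': 0.0046, 'ty': 0.0004, 'tz': 0.0033, 'wx': -0.14, 'wy': -0.01, 'wz': -0.16} min rows 1.3
  via [472. 275. 274.]
  via [469. 278. 260.]
12 {'tx': -0.0037, 'ty': -0.0, 'tz': 0.0033, 'wx': -0.0, 'wy': 0.0, 'wz': 0.0} min rows 1.7
  via [484. 273. 244.]
  via [502. 265. 244.]
[374.84821429 106.22321429] 112 [567.75589776 232.91982705 200.49883074]
[366.55263158 118.        ] 38 [564.9397065  210.52686704 181.85599316]
```

Call:
step_arm([
  {"tx": 0.0046, "ty": 0.0004, "tz": 0.0033, "wx": -0.14, "wy": 0, "wz": -0.16},
  {"tx": 0.0046, "ty": 0.0004, "tz": 0.0033, "wx": -0.14, "wy": 0, "wz": -0.16},
  {"tx": 0.0046, "ty": 0.0004, "tz": 0.0033, "wx": -0.14, "wy": 0, "wz": -0.16},
  {"tx": 0.0046, "ty": 0.0004, "tz": 0.0033, "wx": -0.14, "wy": 0, "wz": -0.16},
  {"tx": 0.0046, "ty": 0.0004, "tz": 0.0033, "wx": -0.14, "wy": 0, "wz": -0.16},
  {"tx": 0.0046, "ty": 0.0004, "tz": 0.0033, "wx": -0.14, "wy": 0, "wz": -0.16},
  {"tx": 0.0046, "ty": 0.0004, "tz": 0.0033, "wx": -0.14, "wy": 0, "wz": -0.16},
  {"tx": 0.0046, "ty": 0.0004, "tz": 0.0033, "wx": -0.14, "wy": 0, "wz": -0.16},
  {"tx": 0, "ty": 0, "tz": 0, "wx": 0, "wy": 0, "wz": 0},
  {"tx": 0, "ty": 0, "tz": 0, "wx": 0, "wy": 0, "wz": 0},
  {"tx": 0, "ty": 0, "tz": 0, "wx": 0, "wy": 0, "wz": 0},
])

```text
clock: 8.02
tool_pos: [466.9, 277.6, 245.2]
tool_rot: [0.336, 0.182, 0.922, -0.067]
ft_force: [0.5, 0.1, -2.2]
finger_gap: 34.3
grip_force: 39.8
```

```bash
python3 - <<'E'
from plan import *
now()
rows(cur(),target([613.5,220.5,99.2+26],-22,40),12)
s=snap("top"); cv2.imwrite("pics/top2.png",cv2.resize(s["color"][150:350,130:390],None,fx=3,fy=3))
E
```

```text
t 8.0167 tcp [466.9 277.6 245.2] grasp [559.  239.5 126.5] az -22.4 tilt 40.0 yz -0.001 gap 34.3 F [ 0.5  0.1 -2.2] j [-1.04  0.61  0.38  2.12  1.27  0.44 -0.75]
12 {'tx': -0.0036, 'ty': 0.0002, 'tz': 0.0032, 'wx': -0.02, 'wy': 0.0, 'wz': -0.02} min rows 1.6
  via [485. 271. 245.]
  via [503. 265. 244.]
```

View pics/top2.png

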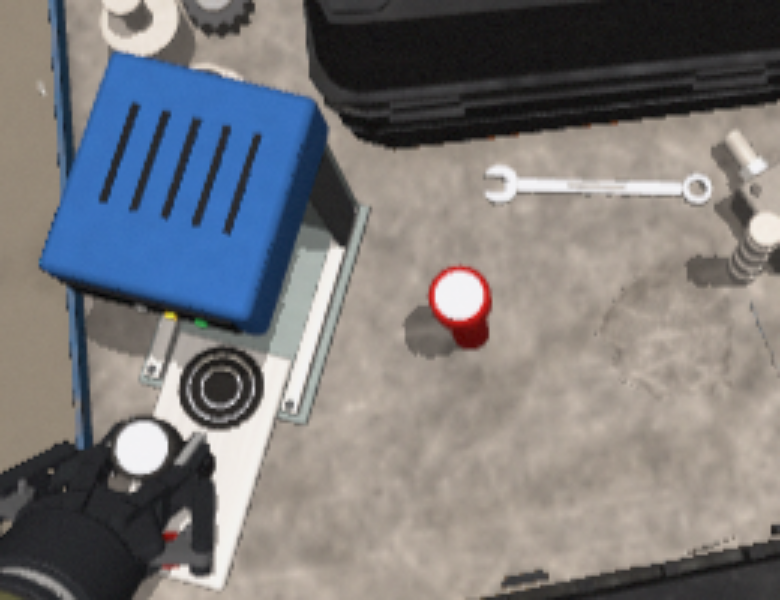

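The torch is at crop (142,447) in front of the pad at (221,387), clear of the hood's edge. Moving forward over the pad.

Call:
step_arm([
  {"tx": -0.0018, "ty": 0, "tz": 0.0016, "wx": 0, "wy": 0, "wz": 0},
  {"tx": -0.0036, "ty": 0.0002, "tz": 0.0032, "wx": 0, "wy": 0, "wz": 0},
  {"tx": -0.0036, "ty": 0.0002, "tz": 0.0032, "wx": 0, "wy": 0, "wz": 0},
  {"tx": -0.0036, "ty": 0.0002, "tz": 0.0032, "wx": 0, "wy": 0, "wz": 0},
  {"tx": -0.0036, "ty": 0.0002, "tz": 0.0032, "wx": 0, "wy": 0, "wz": 0},
  {"tx": -0.0036, "ty": 0.0002, "tz": 0.0032, "wx": 0, "wy": 0, "wz": 0},
  {"tx": -0.0036, "ty": 0.0002, "tz": 0.0032, "wx": 0, "wy": 0, "wz": 0},
  {"tx": -0.0036, "ty": 0.0002, "tz": 0.0032, "wx": 0, "wy": 0, "wz": 0},
  {"tx": -0.0036, "ty": 0.0002, "tz": 0.0032, "wx": 0, "wy": 0, "wz": 0},
  {"tx": -0.0036, "ty": 0.0002, "tz": 0.0032, "wx": 0, "wy": 0, "wz": 0},
  {"tx": -0.0036, "ty": 0.0002, "tz": 0.0032, "wx": 0, "wy": 0, "wz": 0},
  {"tx": -0.0036, "ty": 0.0002, "tz": 0.0032, "wx": 0, "wy": 0, "wz": 0},
  {"tx": -0.0018, "ty": 0, "tz": 0.0016, "wx": 0, "wy": 0, "wz": 0},
  {"tx": 0, "ty": 0, "tz": 0, "wx": 0, "wy": 0, "wz": 0},
  {"tx": 0, "ty": 0, "tz": 0, "wx": 0, "wy": 0, "wz": 0},
])

```text
clock: 9.32
tool_pos: [521.0, 257.9, 243.5]
tool_rot: [0.335, 0.182, 0.922, -0.067]
ft_force: [0.3, -0.3, -1.9]
finger_gap: 34.2
grip_force: 39.8
```

```bash
python3 - <<'E'
from plan import *
from m import ray,blobs
now()
rows(cur(),target([613.5,220.5,99.2+20.5],-22,40),5)
out=[]
for n in("side","top"):
    s=snap(n);P=pts(s);hsv=cv2.cvtColor(s["color"],cv2.COLOR_BGR2HSV)
    m=(hsv[...,2]>170)&(hsv[...,1]<40)&(P[...,2]>140)&(P[...,2]<170)&(P[...,1]>150)&(P[...,0]<680)
    for b,c in blobs(m,30): print(n,c,b.sum(),np.nanmedian(P[b],0))
    u,v=(380,180) if n=="side" else (203,279)
    out.append(cv2.resize(s["color"][v-60:v+50,u-60:u+60],(400,367)))
cv2.imwrite("pics/place.png",np.hstack(out))
E
```

```text
t 9.3167 tcp [521.  257.9 243.5] grasp [613.1 220.  124.8] az -22.4 tilt 40.0 yz -0.001 gap 34.2 F [ 0.3 -0.3 -1.9] j [-0.93  0.64  0.38  2.04  1.27  0.39 -0.65]
5 {'tx': 0.0006, 'ty': -0.0, 'tz': 0.0008, 'wx': -0.05, 'wy': -0.0, 'wz': -0.05} min rows 0.1
  via [521. 258. 242.]
  via [521. 258. 240.]
top [185.73478261 267.83043478] 230 [612.14139806 220.61812974 156.57268299]
```

View pics/place.png

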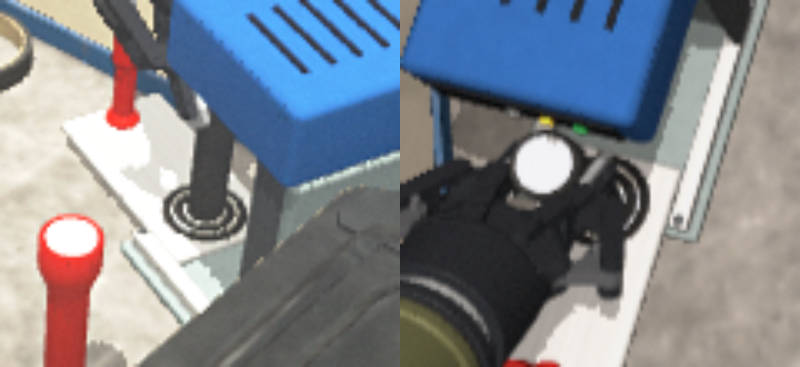

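The side half shows the tail at (210,205), inside the pad rings and upright. The top view puts the lens at (612.1,220.6) against the pad at (612,221.3). Lowering it.

Call:
step_arm([
  {"tx": 0.0007, "ty": 0, "tz": 0.0008, "wx": 0, "wy": 0, "wz": 0},
  {"tx": 0.0007, "ty": 0, "tz": 0.0008, "wx": 0, "wy": 0, "wz": 0},
  {"tx": 0.0007, "ty": 0, "tz": 0.0008, "wx": 0, "wy": 0, "wz": 0},
  {"tx": 0.0007, "ty": 0, "tz": 0.0008, "wx": 0, "wy": 0, "wz": 0},
  {"tx": 0, "ty": 0, "tz": 0, "wx": 0, "wy": 0, "wz": 0},
  {"tx": 0, "ty": 0, "tz": 0, "wx": 0, "wy": 0, "wz": 0},
  {"tx": 0, "ty": 0, "tz": 0, "wx": 0, "wy": 0, "wz": 0},
])

```text
clock: 10.0
tool_pos: [520.9, 258.1, 239.3]
tool_rot: [0.336, 0.182, 0.922, -0.067]
ft_force: [1.0, 0.4, -2.0]
finger_gap: 34.0
grip_force: 39.8
```

```bash
python3 -c "
from plan import *
now()"
```

```text
t 10.0 tcp [520.9 258.1 239.3] grasp [613.  220.2 120.6] az -22.3 tilt 40.0 yz -0.001 gap 34.0 F [ 1.   0.4 -2. ] j [-0.94  0.64  0.39  2.05  1.28  0.38 -0.68]
```

Call:
step_arm([
  {"tx": 0.0007, "ty": 0, "tz": 0.0008, "wx": 0, "wy": 0, "wz": 0},
  {"tx": 0, "ty": 0, "tz": 0, "wx": 0, "wy": 0, "wz": 0},
  {"tx": 0, "ty": 0, "tz": 0, "wx": 0, "wy": 0, "wz": 0},
])

```text
clock: 10.25
tool_pos: [520.9, 258.1, 238.2]
tool_rot: [0.335, 0.182, 0.922, -0.067]
ft_force: [0.3, -0.8, -1.5]
finger_gap: 34.2
grip_force: 39.8
```

Call:
step_arm([
  {"tx": 0.0005, "ty": 0, "tz": 0.0006, "wx": 0, "wy": 0, "wz": 0},
  {"tx": 0, "ty": 0, "tz": 0, "wx": 0, "wy": 0, "wz": 0},
  {"tx": 0, "ty": 0, "tz": 0, "wx": 0, "wy": 0, "wz": 0},
])

```text
clock: 10.5
tool_pos: [521.1, 258.0, 237.8]
tool_rot: [0.336, 0.182, 0.922, -0.067]
ft_force: [0.7, -0.6, 0.0]
finger_gap: 34.1
grip_force: 39.6
```

Contact: the weight is off the hand. Releasing in small steps.

Call:
step_arm([
  {"tx": 0, "ty": 0, "tz": 0, "wx": 0, "wy": 0, "wz": 0},
  {"tx": 0, "ty": 0, "tz": 0, "wx": 0, "wy": 0, "wz": 0},
  {"tx": 0, "ty": 0, "tz": 0, "wx": 0, "wy": 0, "wz": 0},
], gripper=-0.15)

```text
clock: 10.75
tool_pos: [521.0, 258.0, 237.6]
tool_rot: [0.336, 0.182, 0.922, -0.067]
ft_force: [-0.6, -0.2, -0.1]
finger_gap: 36.4
grip_force: 1.7
```

Call:
step_arm([
  {"tx": 0, "ty": 0, "tz": 0, "wx": 0, "wy": 0, "wz": 0},
  {"tx": 0, "ty": 0, "tz": 0, "wx": 0, "wy": 0, "wz": 0},
  {"tx": 0, "ty": 0, "tz": 0, "wx": 0, "wy": 0, "wz": 0},
], gripper=-0.05)

```text
clock: 11.0
tool_pos: [520.9, 258.1, 237.5]
tool_rot: [0.336, 0.182, 0.922, -0.067]
ft_force: [-0.1, -0.3, 0.4]
finger_gap: 40.8
grip_force: 0.0
```

Call:
step_arm([
  {"tx": 0, "ty": 0, "tz": 0, "wx": 0, "wy": 0, "wz": 0},
  {"tx": 0, "ty": 0, "tz": 0, "wx": 0, "wy": 0, "wz": 0},
  {"tx": 0, "ty": 0, "tz": 0, "wx": 0, "wy": 0, "wz": 0},
  {"tx": 0, "ty": 0, "tz": 0, "wx": 0, "wy": 0, "wz": 0},
  {"tx": 0, "ty": 0, "tz": 0, "wx": 0, "wy": 0, "wz": 0},
], gripper=0.6)

```text
clock: 11.42
tool_pos: [520.9, 258.1, 237.5]
tool_rot: [0.336, 0.182, 0.922, -0.067]
ft_force: [-0.1, -0.6, -0.3]
finger_gap: 68.5
grip_force: 0.0
```

```bash
python3 - <<'E'
from plan import *
from m import ray,blobs
now()
out=[]
for n in("side","top"):
    s=snap(n);P=pts(s);hsv=cv2.cvtColor(s["color"],cv2.COLOR_BGR2HSV)
    m=(hsv[...,2]>170)&(hsv[...,1]<40)&(P[...,2]>135)&(P[...,2]<170)&(P[...,1]>150)&(P[...,0]<680)
    for b,c in blobs(m,30): print(n,c,b.sum(),np.nanmedian(P[b],0),ray(s,*c,150))
    u,v=(380,180) if n=="side" else (203,279)
    out.append(cv2.resize(s["color"][v-60:v+50,u-60:u+60],(400,367)))
cv2.imwrite("pics/place2.png",np.hstack(out))
E
```

```text
t 11.4167 tcp [520.9 258.1 237.5] grasp [613.  220.1 118.8] az -22.3 tilt 40.0 yz -0.001 gap 68.5 F [-0.1 -0.6 -0.3] j [-0.94  0.65  0.39  2.05  1.29  0.38 -0.69]
top [186.64125561 267.92825112] 223 [612.71611798 220.7464181  150.51820166] [613.12000209 220.82004459 150.        ]
```

View pics/place2.png

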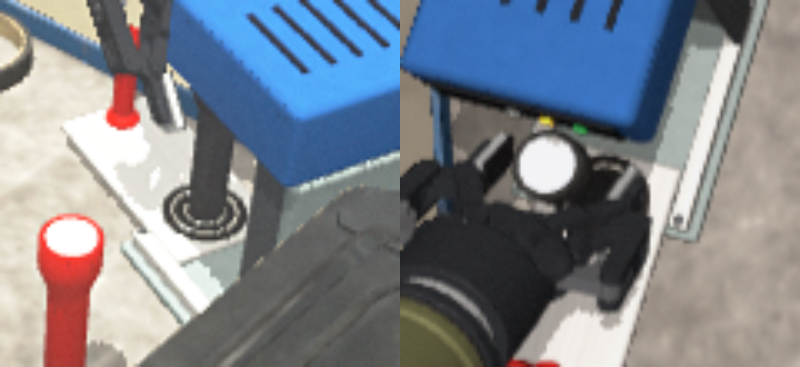

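The torch stands on the pad: tail in the rings, lens at (613,220.8) against the pad at (612,221). Backing straight out along the tool axis.

Call:
step_arm([
  {"tx": 0, "ty": 0, "tz": 0, "wx": 0, "wy": 0, "wz": 0},
  {"tx": 0, "ty": 0, "tz": 0, "wx": 0, "wy": 0, "wz": 0},
  {"tx": 0, "ty": 0, "tz": -0.003, "wx": 0, "wy": 0, "wz": 0},
  {"tx": 0, "ty": 0, "tz": -0.006, "wx": 0, "wy": 0, "wz": 0},
  {"tx": 0, "ty": 0, "tz": -0.009, "wx": 0, "wy": 0, "wz": 0},
  {"tx": 0, "ty": 0, "tz": -0.009, "wx": 0, "wy": 0, "wz": 0},
  {"tx": 0, "ty": 0, "tz": -0.009, "wx": 0, "wy": 0, "wz": 0},
  {"tx": 0, "ty": 0, "tz": -0.009, "wx": 0, "wy": 0, "wz": 0},
  {"tx": 0, "ty": 0, "tz": -0.015, "wx": 0, "wy": 0, "wz": 0},
  {"tx": 0, "ty": 0, "tz": -0.015, "wx": 0, "wy": 0, "wz": 0},
  {"tx": 0, "ty": 0, "tz": -0.015, "wx": 0, "wy": 0, "wz": 0},
  {"tx": 0, "ty": 0, "tz": -0.015, "wx": 0, "wy": 0, "wz": 0},
  {"tx": 0, "ty": 0, "tz": -0.015, "wx": 0, "wy": 0, "wz": 0},
  {"tx": 0, "ty": 0, "tz": -0.01, "wx": 0, "wy": 0, "wz": 0},
  {"tx": 0, "ty": 0, "tz": 0, "wx": 0, "wy": 0, "wz": 0},
  {"tx": 0, "ty": 0, "tz": 0, "wx": 0, "wy": 0, "wz": 0},
], gripper=0.8)

```text
clock: 12.85
tool_pos: [443.4, 290.1, 337.6]
tool_rot: [0.336, 0.182, 0.922, -0.066]
ft_force: [0.5, -0.5, -0.6]
finger_gap: 76.8
grip_force: 0.0
```

```bash
python3 - <<'E'
from plan import *
from m import ray,blobs
now()
for n in("side","top"):
    s=snap(n);P=pts(s);hsv=cv2.cvtColor(s["color"],cv2.COLOR_BGR2HSV);h,S,v=[hsv[...,i].astype(int) for i in range(3)]
    R=(P[...,1]>150)&(P[...,0]<680)
    for t,m in(("lens",(v>170)&(S<40)&(P[...,2]>140)&(P[...,2]<160)&R),("knob",((h<8)|(h>172))&(S>150)&(P[...,2]>90)&(P[...,2]<102)&R)):
        for b,c in blobs(m,15): print(n,t,c,b.sum(),np.nanmedian(P[b],0))
g=np.array([506.5,262.8,84])
rows(cur(),target(g,-22,25,155+75)); rows(target(g,-22,25,155+75),target(g,-22,25),6)
E
```

```text
t 12.85 tcp [443.4 290.1 337.6] grasp [535.6 252.3 218.9] az -22.3 tilt 40.0 yz 0.001 gap 76.8 F [ 0.5 -0.5 -0.6] j [-1.02  0.42  0.26  2.05  1.    0.66 -0.43]
side knob [358.15555556 130.86666667] 45 [510.81072113 260.72206396  94.32190022]
top lens [186.69683258 268.1040724 ] 221 [612.72108308 220.78083311 150.79821642]
3 {'tx': 0.0161, 'ty': -0.0005, 'tz': 0.0073, 'wx': -0.08, 'wy': 5.0, 'wz': -0.09} min rows 2.4
  via [436. 292. 321.]
  via [427. 295. 307.]
6 {'tx': -0.0, 'ty': -0.0, 'tz': 0.0125, 'wx': -0.0, 'wy': -0.0, 'wz': 0.0} min rows 2.1
  via [426. 295. 270.]
  via [436. 291. 248.]
```

The torch is still standing at (612.7,220.8,150.8). Going over the knob and down around it.

Call:
step_arm([
  {"tx": 0.008, "ty": 0, "tz": 0.0036, "wx": 0, "wy": 2.5, "wz": 0},
  {"tx": 0.008, "ty": 0, "tz": 0.0036, "wx": 0, "wy": 2.5, "wz": 0},
  {"tx": 0.008, "ty": 0, "tz": 0.0036, "wx": 0, "wy": 2.5, "wz": 0},
  {"tx": 0.008, "ty": 0, "tz": 0.0036, "wx": 0, "wy": 2.5, "wz": 0},
  {"tx": 0.008, "ty": 0, "tz": 0.0036, "wx": 0, "wy": 2.5, "wz": 0},
  {"tx": 0.008, "ty": 0, "tz": 0.0036, "wx": 0, "wy": 2.5, "wz": 0},
  {"tx": 0, "ty": 0, "tz": 0, "wx": 0, "wy": 0, "wz": 0},
  {"tx": 0, "ty": 0, "tz": 0, "wx": 0, "wy": 0, "wz": 0},
  {"tx": 0, "ty": 0, "tz": 0, "wx": 0, "wy": 0, "wz": 0},
])

```text
clock: 13.7
tool_pos: [418.4, 300.0, 292.4]
tool_rot: [0.213, 0.189, 0.958, -0.043]
ft_force: [-0.3, 0.4, -0.3]
finger_gap: 77.1
grip_force: 0.0
```

```bash
python3 - <<'E'
from plan import *
now()
rows(cur(),target([506.5,262.8,84],-22,25),7)
E
```

```text
t 13.7 tcp [418.4 300.  292.4] grasp [479.1 274.8 152. ] az -22.4 tilt 25.1 yz -0.001 gap 77.1 F [-0.3  0.4 -0.3] j [-0.87  0.45  0.08  2.06  0.7   0.59 -0.2 ]
7 {'tx': 0.0002, 'ty': -0.0002, 'tz': 0.0106, 'wx': -0.03, 'wy': 0.01, 'wz': -0.05} min rows 2.1
  via [427. 296. 270.]
  via [436. 292. 248.]
```

Call:
step_arm([
  {"tx": 0.0002, "ty": -0.0002, "tz": 0.0106, "wx": 0, "wy": 0, "wz": -0.05},
  {"tx": 0.0002, "ty": -0.0002, "tz": 0.0106, "wx": 0, "wy": 0, "wz": -0.05},
  {"tx": 0.0002, "ty": -0.0002, "tz": 0.0106, "wx": 0, "wy": 0, "wz": -0.05},
  {"tx": 0.0002, "ty": -0.0002, "tz": 0.0106, "wx": 0, "wy": 0, "wz": -0.05},
  {"tx": 0.0002, "ty": -0.0002, "tz": 0.0106, "wx": 0, "wy": 0, "wz": -0.05},
  {"tx": 0.0002, "ty": -0.0002, "tz": 0.0106, "wx": 0, "wy": 0, "wz": -0.05},
  {"tx": 0.0002, "ty": -0.0002, "tz": 0.0106, "wx": 0, "wy": 0, "wz": -0.05},
  {"tx": 0, "ty": 0, "tz": 0, "wx": 0, "wy": 0, "wz": 0},
  {"tx": 0, "ty": 0, "tz": 0, "wx": 0, "wy": 0, "wz": 0},
  {"tx": 0, "ty": 0, "tz": 0, "wx": 0, "wy": 0, "wz": 0},
])

```text
clock: 14.53
tool_pos: [445.1, 287.9, 225.2]
tool_rot: [0.213, 0.186, 0.958, -0.043]
ft_force: [0.4, 0.9, -0.3]
finger_gap: 76.7
grip_force: 0.0
```

Call:
step_arm([
  {"tx": 0, "ty": 0, "tz": 0, "wx": 0, "wy": 0, "wz": 0},
  {"tx": 0, "ty": 0, "tz": 0, "wx": 0, "wy": 0, "wz": 0},
  {"tx": 0, "ty": 0, "tz": 0, "wx": 0, "wy": 0, "wz": 0},
  {"tx": 0, "ty": 0, "tz": 0, "wx": 0, "wy": 0, "wz": 0},
  {"tx": 0, "ty": 0, "tz": 0, "wx": 0, "wy": 0, "wz": 0},
  {"tx": 0, "ty": 0, "tz": 0, "wx": 0, "wy": 0, "wz": 0},
], gripper=-0.35, grip_force=20)

```text
clock: 15.03
tool_pos: [445.1, 287.7, 224.9]
tool_rot: [0.212, 0.186, 0.958, -0.043]
ft_force: [-0.6, 0.1, 1.2]
finger_gap: 27.8
grip_force: 0.0
```

```bash
python3 - <<'E'
from plan import *
now()
s=snap("side"); a=cv2.resize(s["color"][90:210,320:440],(400,400))
s=snap("top"); b=cv2.resize(s["color"][240:360,120:240],(400,400))
cv2.imwrite("pics/knob.png",np.hstack([a,b]))
E
```

```text
t 15.0333 tcp [445.1 287.7 224.9] grasp [505.7 262.7  84.4] az -22.0 tilt 25.0 yz -0.003 gap 27.8 F [-0.6  0.1  1.2] j [-0.87  0.58  0.17  2.09  0.83  0.41 -0.3 ]
```

View pics/knob.png

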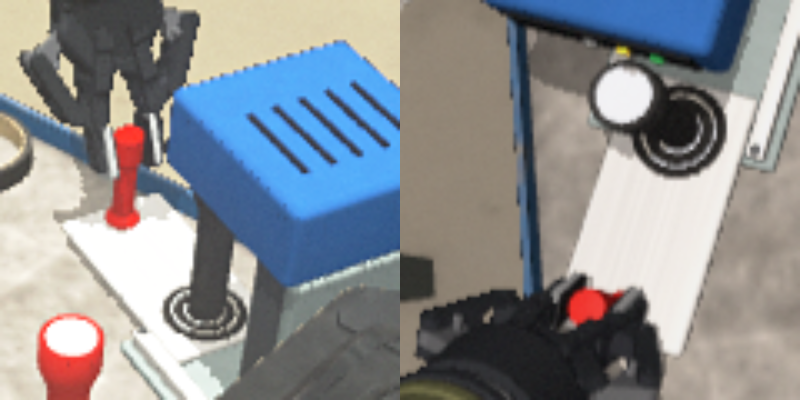

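The knob (crop (130,150) side, (587,307) top) sits between the fingers, and the torch stands on the pad. Closing on it gently, then starting the slow slide.

Call:
step_arm([
  {"tx": 0, "ty": 0, "tz": 0, "wx": 0, "wy": 0, "wz": 0},
  {"tx": 0, "ty": 0, "tz": 0, "wx": 0, "wy": 0, "wz": 0},
  {"tx": 0, "ty": 0, "tz": 0, "wx": 0, "wy": 0, "wz": 0},
  {"tx": 0, "ty": 0, "tz": 0, "wx": 0, "wy": 0, "wz": 0},
  {"tx": 0, "ty": 0, "tz": 0, "wx": 0, "wy": 0, "wz": 0},
], gripper=-0.7, grip_force=20)

```text
clock: 15.55
tool_pos: [445.5, 289.0, 225.0]
tool_rot: [0.212, 0.186, 0.959, -0.041]
ft_force: [2.5, 4.7, -1.3]
finger_gap: 21.0
grip_force: 20.7
```

Call:
step_arm([
  {"tx": -0.0003, "ty": 0, "tz": 0.00014, "wx": 0, "wy": 0, "wz": 0},
  {"tx": -0.0006, "ty": 0, "tz": 0.00028, "wx": 0, "wy": 0, "wz": 0},
  {"tx": -0.0009, "ty": 0, "tz": 0.00042, "wx": 0, "wy": 0, "wz": 0},
  {"tx": -0.0012, "ty": 0, "tz": 0.00056, "wx": 0, "wy": 0, "wz": 0},
  {"tx": -0.0014, "ty": 0, "tz": 0.00065, "wx": 0, "wy": 0, "wz": 0},
  {"tx": -0.0014, "ty": 0, "tz": 0.00065, "wx": 0, "wy": 0, "wz": 0},
  {"tx": -0.0014, "ty": 0, "tz": 0.00065, "wx": 0, "wy": 0, "wz": 0},
  {"tx": -0.0014, "ty": 0, "tz": 0.00065, "wx": 0, "wy": 0, "wz": 0},
  {"tx": -0.0014, "ty": 0, "tz": 0.00065, "wx": 0, "wy": 0, "wz": 0},
  {"tx": -0.0014, "ty": 0, "tz": 0.00065, "wx": 0, "wy": 0, "wz": 0},
  {"tx": -0.0014, "ty": 0, "tz": 0.00065, "wx": 0, "wy": 0, "wz": 0},
  {"tx": -0.0014, "ty": 0, "tz": 0.00065, "wx": 0, "wy": 0, "wz": 0},
  {"tx": -0.0014, "ty": 0, "tz": 0.00065, "wx": 0, "wy": 0, "wz": 0},
  {"tx": -0.0014, "ty": 0, "tz": 0.00065, "wx": 0, "wy": 0, "wz": 0},
  {"tx": -0.0012, "ty": 0, "tz": 0.00056, "wx": 0, "wy": 0, "wz": 0},
  {"tx": -0.0009, "ty": 0, "tz": 0.00042, "wx": 0, "wy": 0, "wz": 0},
  {"tx": -0.0006, "ty": 0, "tz": 0.00028, "wx": 0, "wy": 0, "wz": 0},
  {"tx": -0.0003, "ty": 0, "tz": 0.00014, "wx": 0, "wy": 0, "wz": 0},
  {"tx": 0, "ty": 0, "tz": 0, "wx": 0, "wy": 0, "wz": 0},
])

```text
clock: 17.13
tool_pos: [465.6, 280.7, 225.0]
tool_rot: [0.212, 0.185, 0.959, -0.041]
ft_force: [0.7, 5.2, 1.4]
finger_gap: 21.5
grip_force: 20.8
```

```bash
cat > chk.py <<'E'
from plan import *
from m import ray,blobs
now()
for n in("side","top"):
    s=snap(n);P=pts(s);hsv=cv2.cvtColor(s["color"],cv2.COLOR_BGR2HSV);h,S,v=[hsv[...,i].astype(int) for i in range(3)]
    R=(P[...,1]>150)&(P[...,0]<720)
    for t,m in(("lens",(v>170)&(S<40)&(P[...,2]>140)&(P[...,2]<160)&R),("knob",((h<8)|(h>172))&(S>150)&(P[...,2]>90)&(P[...,2]<102)&R)):
        for b,c in blobs(m,15): print(n,t,c,b.sum(),np.nanmedian(P[b],0))
E
python3 chk.py
```

```text
t 17.1333 tcp [465.6 280.7 225. ] grasp [526.3 256.2  84.6] az -21.9 tilt 25.0 yz -0.001 gap 21.5 F [0.7 5.2 1.4] j [-0.82  0.59  0.16  2.06  0.82  0.41 -0.26]
side knob [363.93023256 135.60465116] 43 [532.67950236 255.07491623  94.73199404]
top lens [189.15463918 260.37113402] 97 [625.92244967 215.31502327 150.73235548]
top knob [178.22077922 319.51948052] 77 [527.58315945 257.97994255  96.98107066]
```

Call:
step_arm([
  {"tx": -0.0003, "ty": 0, "tz": 0.00014, "wx": 0, "wy": 0, "wz": 0},
  {"tx": -0.0006, "ty": 0, "tz": 0.00028, "wx": 0, "wy": 0, "wz": 0},
  {"tx": -0.0009, "ty": 0, "tz": 0.00042, "wx": 0, "wy": 0, "wz": 0},
  {"tx": -0.0012, "ty": 0, "tz": 0.00056, "wx": 0, "wy": 0, "wz": 0},
  {"tx": -0.0014, "ty": 0, "tz": 0.00065, "wx": 0, "wy": 0, "wz": 0},
  {"tx": -0.0014, "ty": 0, "tz": 0.00065, "wx": 0, "wy": 0, "wz": 0},
  {"tx": -0.0014, "ty": 0, "tz": 0.00065, "wx": 0, "wy": 0, "wz": 0},
  {"tx": -0.0014, "ty": 0, "tz": 0.00065, "wx": 0, "wy": 0, "wz": 0},
  {"tx": -0.0014, "ty": 0, "tz": 0.00065, "wx": 0, "wy": 0, "wz": 0},
  {"tx": -0.0014, "ty": 0, "tz": 0.00065, "wx": 0, "wy": 0, "wz": 0},
  {"tx": -0.0014, "ty": 0, "tz": 0.00065, "wx": 0, "wy": 0, "wz": 0},
  {"tx": -0.0014, "ty": 0, "tz": 0.00065, "wx": 0, "wy": 0, "wz": 0},
  {"tx": -0.0014, "ty": 0, "tz": 0.00065, "wx": 0, "wy": 0, "wz": 0},
  {"tx": -0.0014, "ty": 0, "tz": 0.00065, "wx": 0, "wy": 0, "wz": 0},
  {"tx": -0.0014, "ty": 0, "tz": 0.00065, "wx": 0, "wy": 0, "wz": 0},
  {"tx": -0.0014, "ty": 0, "tz": 0.00065, "wx": 0, "wy": 0, "wz": 0},
  {"tx": -0.0014, "ty": 0, "tz": 0.00065, "wx": 0, "wy": 0, "wz": 0},
  {"tx": -0.0014, "ty": 0, "tz": 0.00065, "wx": 0, "wy": 0, "wz": 0},
  {"tx": -0.0014, "ty": 0, "tz": 0.00065, "wx": 0, "wy": 0, "wz": 0},
  {"tx": -0.0014, "ty": 0, "tz": 0.00065, "wx": 0, "wy": 0, "wz": 0},
])

```text
clock: 18.9
tool_pos: [491.5, 270.2, 225.1]
tool_rot: [0.212, 0.185, 0.959, -0.042]
ft_force: [0.3, 5.4, 2.2]
finger_gap: 21.1
grip_force: 20.9
```

Call:
step_arm([
  {"tx": -0.0014, "ty": 0, "tz": 0.00065, "wx": 0, "wy": 0, "wz": 0},
  {"tx": -0.0014, "ty": 0, "tz": 0.00065, "wx": 0, "wy": 0, "wz": 0},
  {"tx": -0.0014, "ty": 0, "tz": 0.00065, "wx": 0, "wy": 0, "wz": 0},
  {"tx": -0.0014, "ty": 0, "tz": 0.00065, "wx": 0, "wy": 0, "wz": 0},
  {"tx": -0.0014, "ty": 0, "tz": 0.00065, "wx": 0, "wy": 0, "wz": 0},
  {"tx": -0.0014, "ty": 0, "tz": 0.00065, "wx": 0, "wy": 0, "wz": 0},
  {"tx": -0.0014, "ty": 0, "tz": 0.00065, "wx": 0, "wy": 0, "wz": 0},
  {"tx": -0.0014, "ty": 0, "tz": 0.00065, "wx": 0, "wy": 0, "wz": 0},
  {"tx": -0.0012, "ty": 0, "tz": 0.00056, "wx": 0, "wy": 0, "wz": 0},
  {"tx": -0.0009, "ty": 0, "tz": 0.00042, "wx": 0, "wy": 0, "wz": 0},
  {"tx": -0.0006, "ty": 0, "tz": 0.00028, "wx": 0, "wy": 0, "wz": 0},
  {"tx": -0.0003, "ty": 0, "tz": 0.00014, "wx": 0, "wy": 0, "wz": 0},
  {"tx": 0, "ty": 0, "tz": 0, "wx": 0, "wy": 0, "wz": 0},
  {"tx": 0, "ty": 0, "tz": 0, "wx": 0, "wy": 0, "wz": 0},
])

```text
clock: 20.07
tool_pos: [506.1, 264.2, 225.1]
tool_rot: [0.212, 0.186, 0.959, -0.042]
ft_force: [0.7, 5.3, 1.3]
finger_gap: 21.2
grip_force: 20.8
```

```bash
python3 chk.py
```

```text
t 20.0667 tcp [506.1 264.2 225.1] grasp [566.8 239.6  84.6] az -21.9 tilt 25.0 yz -0.001 gap 21.2 F [0.7 5.3 1.3] j [-0.73  0.6   0.13  2.    0.8   0.42 -0.16]
side knob [373.17948718 146.07692308] 39 [571.67301237 237.11768972  94.76338625]
top knob [185.42647059 296.58823529] 68 [568.97823198 241.35801017  96.12883366]
```

Call:
step_arm([
  {"tx": -0.0003, "ty": 0, "tz": 0.00014, "wx": 0, "wy": 0, "wz": 0},
  {"tx": -0.0005, "ty": 0, "tz": 0.00023, "wx": 0, "wy": 0, "wz": 0},
  {"tx": -0.0005, "ty": 0, "tz": 0.00023, "wx": 0, "wy": 0, "wz": 0},
  {"tx": -0.0005, "ty": 0, "tz": 0.00023, "wx": 0, "wy": 0, "wz": 0},
  {"tx": -0.0005, "ty": 0, "tz": 0.00023, "wx": 0, "wy": 0, "wz": 0},
  {"tx": -0.0005, "ty": 0, "tz": 0.00023, "wx": 0, "wy": 0, "wz": 0},
  {"tx": -0.0005, "ty": 0, "tz": 0.00023, "wx": 0, "wy": 0, "wz": 0},
  {"tx": -0.0005, "ty": 0, "tz": 0.00023, "wx": 0, "wy": 0, "wz": 0},
])

```text
clock: 20.83
tool_pos: [509.9, 262.7, 225.1]
tool_rot: [0.212, 0.185, 0.959, -0.042]
ft_force: [0.0, 4.2, 1.9]
finger_gap: 21.2
grip_force: 20.9
```

Call:
step_arm([
  {"tx": -0.0005, "ty": 0, "tz": 0.00023, "wx": 0, "wy": 0, "wz": 0},
  {"tx": -0.0005, "ty": 0, "tz": 0.00023, "wx": 0, "wy": 0, "wz": 0},
  {"tx": -0.0005, "ty": 0, "tz": 0.00023, "wx": 0, "wy": 0, "wz": 0},
  {"tx": -0.0005, "ty": 0, "tz": 0.00023, "wx": 0, "wy": 0, "wz": 0},
  {"tx": -0.0003, "ty": 0, "tz": 0.00014, "wx": 0, "wy": 0, "wz": 0},
  {"tx": 0, "ty": 0, "tz": 0, "wx": 0, "wy": 0, "wz": 0},
])

```text
clock: 21.33
tool_pos: [512.3, 261.7, 225.1]
tool_rot: [0.212, 0.186, 0.959, -0.042]
ft_force: [1.3, 5.5, 1.5]
finger_gap: 21.2
grip_force: 20.9
```

Total slide is about 72 mm and the stop hasn't been reached. Creeping on.

Call:
step_arm([
  {"tx": -0.0004, "ty": 0, "tz": 0.00019, "wx": 0, "wy": 0, "wz": 0},
  {"tx": -0.0004, "ty": 0, "tz": 0.00019, "wx": 0, "wy": 0, "wz": 0},
  {"tx": -0.0004, "ty": 0, "tz": 0.00019, "wx": 0, "wy": 0, "wz": 0},
  {"tx": -0.0004, "ty": 0, "tz": 0.00019, "wx": 0, "wy": 0, "wz": 0},
  {"tx": -0.0004, "ty": 0, "tz": 0.00019, "wx": 0, "wy": 0, "wz": 0},
  {"tx": 0, "ty": 0, "tz": 0, "wx": 0, "wy": 0, "wz": 0},
])

```text
clock: 21.83
tool_pos: [514.3, 260.9, 225.1]
tool_rot: [0.212, 0.185, 0.959, -0.042]
ft_force: [0.6, 5.0, 1.7]
finger_gap: 21.2
grip_force: 20.9
```

Call:
step_arm([
  {"tx": -0.0004, "ty": 0, "tz": 0.00019, "wx": 0, "wy": 0, "wz": 0},
  {"tx": -0.0004, "ty": 0, "tz": 0.00019, "wx": 0, "wy": 0, "wz": 0},
  {"tx": -0.0004, "ty": 0, "tz": 0.00019, "wx": 0, "wy": 0, "wz": 0},
  {"tx": -0.0004, "ty": 0, "tz": 0.00019, "wx": 0, "wy": 0, "wz": 0},
  {"tx": 0, "ty": 0, "tz": 0, "wx": 0, "wy": 0, "wz": 0},
])

```text
clock: 22.25
tool_pos: [516.0, 260.2, 225.1]
tool_rot: [0.212, 0.185, 0.959, -0.042]
ft_force: [0.0, 5.0, 3.4]
finger_gap: 21.3
grip_force: 20.9
```

Call:
step_arm([
  {"tx": -0.0004, "ty": 0, "tz": 0.00019, "wx": 0, "wy": 0, "wz": 0},
  {"tx": -0.0004, "ty": 0, "tz": 0.00019, "wx": 0, "wy": 0, "wz": 0},
  {"tx": -0.0004, "ty": 0, "tz": 0.00019, "wx": 0, "wy": 0, "wz": 0},
  {"tx": -0.0004, "ty": 0, "tz": 0.00019, "wx": 0, "wy": 0, "wz": 0},
  {"tx": 0, "ty": 0, "tz": 0, "wx": 0, "wy": 0, "wz": 0},
])

```text
clock: 22.67
tool_pos: [517.6, 259.5, 225.1]
tool_rot: [0.212, 0.186, 0.959, -0.042]
ft_force: [-0.1, 4.2, 2.0]
finger_gap: 21.2
grip_force: 20.9
```

Call:
step_arm([
  {"tx": -0.0004, "ty": 0, "tz": 0.00019, "wx": 0, "wy": 0, "wz": 0},
  {"tx": -0.0004, "ty": 0, "tz": 0.00019, "wx": 0, "wy": 0, "wz": 0},
  {"tx": -0.0004, "ty": 0, "tz": 0.00019, "wx": 0, "wy": 0, "wz": 0},
  {"tx": 0, "ty": 0, "tz": 0, "wx": 0, "wy": 0, "wz": 0},
  {"tx": 0, "ty": 0, "tz": 0, "wx": 0, "wy": 0, "wz": 0},
])

```text
clock: 23.08
tool_pos: [518.3, 259.3, 225.1]
tool_rot: [0.212, 0.185, 0.959, -0.042]
ft_force: [-2.8, 5.9, 4.8]
finger_gap: 21.0
grip_force: 21.2
```

```bash
python3 chk.py
```

```text
t 23.0833 tcp [518.3 259.3 225.1] grasp [578.9 234.7  84.6] az -21.9 tilt 25.0 yz -0.001 gap 21.0 F [-2.8  5.9  4.8] j [-0.69  0.61  0.11  1.98  0.8   0.42 -0.13]
side knob [376.24324324 149.83783784] 37 [585.27085476 230.93642371  95.35030306]
top knob [187.59677419 289.91935484] 62 [581.36617439 236.00037085  96.62462637]
```

Force is rising at the stop (motion short by 0.6 mm). One more nudge to confirm, then open and back off.

Call:
step_arm([
  {"tx": -0.0004, "ty": 0, "tz": 0.00019, "wx": 0, "wy": 0, "wz": 0},
  {"tx": -0.0004, "ty": 0, "tz": 0.00019, "wx": 0, "wy": 0, "wz": 0},
  {"tx": 0, "ty": 0, "tz": 0, "wx": 0, "wy": 0, "wz": 0},
  {"tx": 0, "ty": 0, "tz": 0, "wx": 0, "wy": 0, "wz": 0},
])

```text
clock: 23.52
tool_pos: [518.4, 259.2, 225.1]
tool_rot: [0.212, 0.185, 0.959, -0.042]
ft_force: [-7.2, 5.9, 8.5]
finger_gap: 21.2
grip_force: 21.5
```

Call:
step_arm([
  {"tx": 0, "ty": 0, "tz": 0, "wx": 0, "wy": 0, "wz": 0},
  {"tx": 0, "ty": 0, "tz": 0, "wx": 0, "wy": 0, "wz": 0},
  {"tx": 0, "ty": 0, "tz": 0, "wx": 0, "wy": 0, "wz": 0},
  {"tx": 0, "ty": 0, "tz": 0, "wx": 0, "wy": 0, "wz": 0},
], gripper=-0.4)

```text
clock: 23.85
tool_pos: [519.7, 257.4, 224.6]
tool_rot: [0.212, 0.186, 0.958, -0.043]
ft_force: [-0.3, 2.8, 0.2]
finger_gap: 25.6
grip_force: 1.0
```

Call:
step_arm([
  {"tx": 0, "ty": 0, "tz": 0, "wx": 0, "wy": 0, "wz": 0},
  {"tx": 0, "ty": 0, "tz": 0, "wx": 0, "wy": 0, "wz": 0},
  {"tx": 0, "ty": 0, "tz": 0, "wx": 0, "wy": 0, "wz": 0},
  {"tx": 0, "ty": 0, "tz": 0, "wx": 0, "wy": 0, "wz": 0},
  {"tx": 0, "ty": 0, "tz": -0.003, "wx": 0, "wy": 0, "wz": 0},
  {"tx": 0, "ty": 0, "tz": -0.006, "wx": 0, "wy": 0, "wz": 0},
  {"tx": 0, "ty": 0, "tz": -0.01, "wx": 0, "wy": 0, "wz": 0},
  {"tx": 0, "ty": 0, "tz": -0.015, "wx": 0, "wy": 0, "wz": 0},
  {"tx": 0, "ty": 0, "tz": -0.015, "wx": 0, "wy": 0, "wz": 0},
  {"tx": 0, "ty": 0, "tz": -0.015, "wx": 0, "wy": 0, "wz": 0},
  {"tx": 0, "ty": 0, "tz": -0.015, "wx": 0, "wy": 0, "wz": 0},
  {"tx": 0, "ty": 0, "tz": -0.015, "wx": 0, "wy": 0, "wz": 0},
  {"tx": 0, "ty": 0, "tz": -0.015, "wx": 0, "wy": 0, "wz": 0},
  {"tx": 0, "ty": 0, "tz": -0.01, "wx": 0, "wy": 0, "wz": 0},
  {"tx": 0, "ty": 0, "tz": 0, "wx": 0, "wy": 0, "wz": 0},
  {"tx": 0, "ty": 0, "tz": 0, "wx": 0, "wy": 0, "wz": 0},
  {"tx": 0, "ty": 0, "tz": 0, "wx": 0, "wy": 0, "wz": 0},
], gripper=0.5)

```text
clock: 25.27
tool_pos: [473.2, 276.4, 332.3]
tool_rot: [0.212, 0.186, 0.958, -0.043]
ft_force: [-0.0, -0.5, -0.0]
finger_gap: 64.1
grip_force: 0.0
```

```bash
python3 chk.py; python3 - <<'E'
from h import *
s=snap("side"); a=cv2.resize(s["color"][90:330,240:480],(400,400))
s=snap("top"); b=cv2.resize(s["color"][150:350,130:330],(400,400))
cv2.imwrite("pics/end.png",np.hstack([a,b]))
E
```

```text
t 25.2667 tcp [473.2 276.4 332.3] grasp [533.7 251.3 191.8] az -22.0 tilt 25.0 yz -0.004 gap 64.1 F [-0.  -0.5 -0. ] j [-0.7   0.42 -0.    1.94  0.65  0.68 -0.01]
side knob [375.2244898  149.44897959] 49 [582.14015523 230.77982     94.22746741]
top knob [188.97938144 291.90721649] 97 [577.04773248 233.49679199  96.55993151]
```

View pics/end.png

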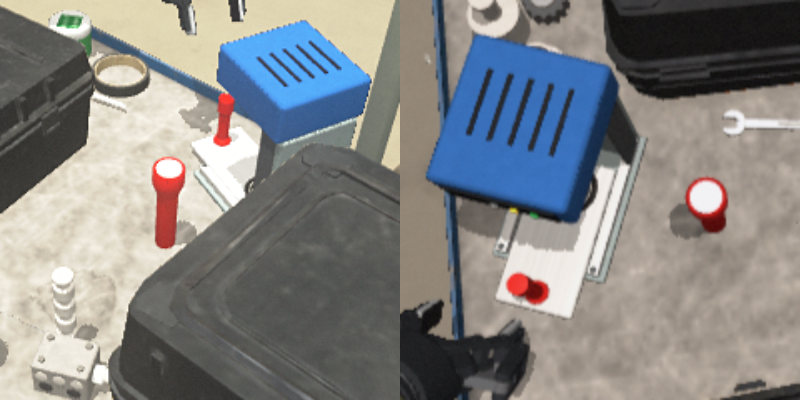

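Knob home at (577,233.5), moved 77.7 mm to the stop. The pad ring peeks out under the hood at crop (590,188). One quick depth check that the torch tube stands under the hood, then I'll hand in.

```bash
python3 - <<'E'
from h import *
for n in("side","top"):
    P=pts(snap(n)); d=np.hypot(P[...,0]-685,P[...,1]-192)
    m=(d<24)&(P[...,2]>25)&(P[...,2]<165); print(n,m.sum(),P[m][::max(1,m.sum()//8)].round(0).tolist())
    m=(d>24)&(d<150)&(P[...,2]>25)&(P[...,2]<165); q=P[m]; print(" other",len(q),q[::max(1,len(q)//10)].round(0).tolist())
print(telemetry.state()["ft_force"])
E
```

```text
side 0 []
 other 703 [[572.0, 235.0, 97.0], [586.0, 231.0, 84.0], [587.0, 234.0, 56.0], [580.0, 226.0, 34.0], [584.0, 225.0, 27.0], [709.0, 123.0, 157.0], [739.0, 123.0, 160.0], [627.0, 57.0, 129.0], [640.0, 57.0, 128.0], [703.0, 125.0, 108.0], [645.0, 48.0, 36.0]]
top 0 []
 other 1336 [[816.0, 121.0, 134.0], [781.0, 108.0, 140.0], [773.0, 108.0, 134.0], [770.0, 111.0, 115.0], [770.0, 100.0, 81.0], [727.0, 114.0, 149.0], [725.0, 115.0, 65.0], [712.0, 119.0, 50.0], [660.0, 143.0, 25.0], [577.0, 237.0, 99.0], [569.0, 236.0, 27.0]]
[-0.08075094 -0.89818427  0.30173131]
```

The torch is fully hidden by the hood and column, so I can't see it directly. No fallen torch shows in either view, and the slide was slow throughout. Handing in.

```bash
python3 -c "
from cell import workorder
print(workorder.close_job())"
```

```text
the job is handed in; nothing more can be done
None
```

I stood the torch on the pad, let it go, slid the tray slowly to its stop and handed the job in. The hood hid the torch at the end, so I couldn't confirm by camera that it is still standing; the hand-in gave no verdict, and I never steered near the spool or can but did not re-measure them.

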